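# Steady the rocking balance slab with its corner shim

### The job

The stone slab under the balance rocks at one corner: press down on its corners with a fingertip to find the one that gives, then press that corner's shim in until its upright tab lies flat against the slab's edge, leaving the other three shims where they are. Then press down on that corner again to feel that it is firm, and withdraw. Work with the fingertips only: grip and lift nothing, and leave the balance and the things around it alone.

Things in the scene. Friction and masses are not known exactly. Their poses are not given: they have to be found in the camera images.
- slab: white-grey stone balance slab, 220 (its x) x 320 (its y) x 30 mm; origin: centre of its underside, 13 mm above the bench, so its top is 43 mm up; z up, x pointing away from the robot, turned up to 10 degrees. A rubber damper holds it at the centre and a foot under each corner steadies it. Three feet stand firm; one, any of the four, hangs 4.5 mm clear, hidden under the slab
- balance: small white laboratory balance fixed on the middle of the slab, 198 (x) x 150 (y) mm, 51 mm high, not to be touched; origin: centre of its underside, on the slab's top. Its sides are 63 mm inward (slab y) of the corner points
- corner_fl (a point): point on the slab's top right above the corner foot that is near the robot (slab -x), on the slab's +y side: 25 mm in from the slab's x end, 22 mm in from its y side. Press down here: a loose corner gives about 4 mm under 5 N and springs back level when let go; a firm one gives less than 1 mm under 10 N
- corner_fr (a point): point on the slab's top right above the corner foot that is near the robot (slab -x), on the slab's -y side: 25 mm in from the slab's x end, 22 mm in from its y side. Press down here: a loose corner gives about 4 mm under 5 N and springs back level when let go; a firm one gives less than 1 mm under 10 N
- corner_bl (a point): point on the slab's top right above the corner foot that is far from the robot (slab +x), on the slab's +y side: 25 mm in from the slab's x end, 22 mm in from its y side. Press down here: a loose corner gives about 4 mm under 5 N and springs back level when let go; a firm one gives less than 1 mm under 10 N
- corner_br (a point): point on the slab's top right above the corner foot that is far from the robot (slab +x), on the slab's -y side: 25 mm in from the slab's x end, 22 mm in from its y side. Press down here: a loose corner gives about 4 mm under 5 N and springs back level when let go; a firm one gives less than 1 mm under 10 N
- tab_fl (a point): centre of the outer face of the upright steel tab of the shim near the robot (slab -x), on the slab's +y side: tab 50 mm wide (slab x), 4 mm thick, its top 36 mm and this point 22 mm above the bench. It faces outward (+y of the slab); press it inward, -y of the slab
- shim_fl (a joint): how far the shim with tab_fl is pressed in, m: 0 to 0.002 at the start (tab 18 to 20 mm out from the slab's edge), 0.020 when its tab lies flat against the slab's edge and its 3.5 mm tongue fills the gap under corner_fl. It slides stiffly (about 4 N) and stays where left; under a firm corner it stops at about 0.006 against the foot's pad
- tab_fr (a point): centre of the outer face of the upright steel tab of the shim near the robot (slab -x), on the slab's -y side: tab 50 mm wide (slab x), 4 mm thick, its top 36 mm and this point 22 mm above the bench. It faces outward (-y of the slab); press it inward, +y of the slab
- shim_fr (a joint): how far the shim with tab_fr is pressed in, m: 0 to 0.002 at the start (tab 18 to 20 mm out from the slab's edge), 0.020 when its tab lies flat against the slab's edge and its 3.5 mm tongue fills the gap under corner_fr. It slides stiffly (about 4 N) and stays where left; under a firm corner it stops at about 0.006 against the foot's pad
- tab_bl (a point): centre of the outer face of the upright steel tab of the shim far from the robot (slab +x), on the slab's +y side: tab 50 mm wide (slab x), 4 mm thick, its top 36 mm and this point 22 mm above the bench. It faces outward (+y of the slab); press it inward, -y of the slab
- shim_bl (a joint): how far the shim with tab_bl is pressed in, m: 0 to 0.002 at the start (tab 18 to 20 mm out from the slab's edge), 0.020 when its tab lies flat against the slab's edge and its 3.5 mm tongue fills the gap under corner_bl. It slides stiffly (about 4 N) and stays where left; under a firm corner it stops at about 0.006 against the foot's pad
- tab_br (a point): centre of the outer face of the upright steel tab of the shim far from the robot (slab +x), on the slab's -y side: tab 50 mm wide (slab x), 4 mm thick, its top 36 mm and this point 22 mm above the bench. It faces outward (-y of the slab); press it inward, +y of the slab
- shim_br (a joint): how far the shim with tab_br is pressed in, m: 0 to 0.002 at the start (tab 18 to 20 mm out from the slab's edge), 0.020 when its tab lies flat against the slab's edge and its 3.5 mm tongue fills the gap under corner_br. It slides stiffly (about 4 N) and stays where left; under a firm corner it stops at about 0.006 against the foot's pad
- weight_200: bystander, loose: 200 g steel calibration weight with a knob, 32 mm across, 49 mm high, standing beside the slab on its +y side, between the two shims there; origin at its underside
- weight_100: bystander, loose: 100 g steel calibration weight with a knob, 26 mm across, 38 mm high, in front of the slab; origin at its underside
- tweezers: bystander, loose: steel tweezers, 120 mm long, 8 mm high, lying in front of the slab; origin at its underside
- weigh_boat: bystander, loose: open white plastic weighing boat, 76 x 76 mm, 22 mm high, in front of the slab; origin at its underside
- marker: bystander, loose: marker pen, 132 mm long, 16 mm thick, lying on the bench outward of the slab's -y side; origin at its underside
- reagent: bystander, loose: amber reagent bottle, 64 mm across, 145 mm high, beyond the slab; origin at its underside
- tip_box: bystander, loose: pipette tip box, 84 x 122 mm, 70 mm high, beyond the slab; origin at its underside
- tube_rack: bystander, loose: green rack with capped sample tubes, 184 x 52 mm, 96 mm high, outward of the slab's +y side; origin at its underside

How it is judged (in metres and radians):
On the way, in this order (a step that is already met when the one before it is completed fails the run):
1. the loose corner has been pressed down so that the slab rocks (angle between slab's own z axis and vertical above 0.014 rad and contact force between the fingers and slab above 1 N), for 0.05 s.
2. one shim has been pressed home, the other three left out (((value of joint shim_fl above 0.0183 m and value of joint each of shim_fr, shim_bl, shim_br below 0.004 m) or (value of joint shim_fr above 0.0183 m and value of joint each of shim_fl, shim_bl, shim_br below 0.004 m) or (value of joint shim_bl above 0.0183 m and value of joint each of shim_fl, shim_fr, shim_br below 0.004 m) or (value of joint shim_br above 0.0183 m and value of joint each of shim_fl, shim_fr, shim_bl below 0.004 m))), for 0.1 s.
3. that same corner is pressed again with more than 5 N and stays firm (((value of joint shim_fl above 0.0183 m and contact force between the fingers and slab above 5 N and horizontal distance between the grasp point and corner_fl below 0.05 m and angle between slab's own z axis and vertical below 0.011 rad) or (value of joint shim_fr above 0.0183 m and contact force between the fingers and slab above 5 N and horizontal distance between the grasp point and corner_fr below 0.05 m and angle between slab's own z axis and vertical below 0.011 rad) or (value of joint shim_bl above 0.0183 m and contact force between the fingers and slab above 5 N and horizontal distance between the grasp point and corner_bl below 0.05 m and angle between slab's own z axis and vertical below 0.011 rad) or (value of joint shim_br above 0.0183 m and contact force between the fingers and slab above 5 N and horizontal distance between the grasp point and corner_br below 0.05 m and angle between slab's own z axis and vertical below 0.011 rad))), for 0.1 s.
At the end, for the whole second after the job is handed in: One shim, the one under the corner that rocked, is home with its tab flat against the slab's edge (joint above 0.0183 m), the other three have not been pressed in (joint below 0.004 m), the slab lies level (within 0.006 rad) and still, and every bystander is at rest within 30 mm of where it stood (((value of joint shim_fl above 0.0183 m and value of joint each of shim_fr, shim_bl, shim_br below 0.004 m) or (value of joint shim_fr above 0.0183 m and value of joint each of shim_fl, shim_bl, shim_br below 0.004 m) or (value of joint shim_bl above 0.0183 m and value of joint each of shim_fl, shim_fr, shim_br below 0.004 m) or (value of joint shim_br above 0.0183 m and value of joint each of shim_fl, shim_fr, shim_bl below 0.004 m)) and angle between slab's own z axis and vertical below 0.006 rad and angular speed of slab below 0.02 rad/s and distance of each of weight_200, weight_100, tweezers, weigh_boat, marker, reagent, tip_box, tube_rack from where it was at the start of the episode below 0.03 m and linear speed of each of weight_200, weight_100, tweezers, weigh_boat, marker, reagent, tip_box, tube_rack below 0.02 m/s); the robot touches nothing.
It fails at once if a second shim is pressed in as well (two shims beyond 4 mm) (value of joint each of shim_fl, shim_fr above 0.004 m or value of joint each of shim_fl, shim_bl above 0.004 m or value of joint each of shim_fl, shim_br above 0.004 m or value of joint each of shim_fr, shim_bl above 0.004 m or value of joint each of shim_fr, shim_br above 0.004 m or value of joint each of shim_bl, shim_br above 0.004 m).
It fails at once if a shim is gripped or forced (more than 35 N from the fingers) (contact force between the fingers and shim_fl above 35 N or contact force between the fingers and shim_fr above 35 N or contact force between the fingers and shim_bl above 35 N or contact force between the fingers and shim_br above 35 N).
It fails at once if the balance is touched (more than 2 N) (contact force between any of the arm, the fingers and balance above 2 N).
It fails at once if a bystander is moved more than 30 mm, lifted (15 mm) or knocked over (distance of any of weight_200, weight_100, tweezers, weigh_boat, marker, reagent, tip_box, tube_rack from where it was at the start of the episode above 0.03 m or height (world z) of any of weight_200, weight_100, tweezers, weigh_boat, marker, reagent, tip_box, tube_rack above 0.015 m or angle between any of weight_200, weight_100, tweezers, weigh_boat, reagent, tip_box, tube_rack's own z axis and vertical above 0.6 rad).
It also fails if it takes over 64 s, if anything falls off the work surface, if the arm or the gripper's body presses on something with over 40 N, if the wrist force passes 120 N, or if a joint passes its speed limit or range.

### The arm

A 6-joint arm with a two-finger parallel gripper is mounted at the origin on the work surface. World frame = base frame: x ahead of the robot, y to its left, z up, the work surface at z = 0. Lengths are in m, angles in degrees, forces in N, time in s.
With the tool pointing down it reaches from about 0.35 to 0.875 m from the base axis. Payload 4.2 kg.
Tool frame: the origin (TCP) lies at the centre of the arm's flange, where the gripper is bolted on; the fingertips stand 182 mm ahead of it and the grasp point (between the pads) lies 164 mm ahead of it (r.nose_length is the distance from the TCP to the fingertips, in m); z points along the fingers, y is the line along which they close (so a half turn about z gives the same grasp; the last joint's range is limited). The gripper opens to 87 mm and grips with 3 to 60 N. Pads are 19 mm wide; open, the fingers measure 117 mm over their backs; the gripper's body (75 mm by 190 mm) begins 51 mm behind the grasp point.
Start: joints at [81.509, 22.042, 0.453, 0, -68.411, -14.817], TCP at [0.247, 0.574, 0.405] pointing down, gripper open.
Joint ranges: [-179.83, 179.83], [-69.29, 118.12], [-61.27, 80.66], [-181.25, 117.63], [-171.15, -9.14], [-177.46, 177.46]. Speed limits (degrees/s): [159.86, 159.86, 180, 180, 180, 180].

### API

Orientations are given as a 3x3 rotation matrix whose columns are the frame's x, y, z axes.
In Python, from station import r, vision gives the robot as it stands. The module is installed in compiled form; this text tells all that it offers.
- The arm moves only by the shell command python3 -m creep 'ROWS'. ROWS is JSON, a list of rows, each a list of 7 numbers: the opening, from -1 (shut) to 1 (fully open), then the shift along the tool's x, y, z in mm, then the turn, a rotation vector about the tool's x, y, z in degrees. A call has 1 to 8 rows; each row is the pose to reach, as a shift and turn from the pose commanded when the call began, along the tool's axes at that moment; what a row does not reach only later rows make up. A row lasts 1/12 s, in which the tool goes at most 41.7 mm and 7.16 degrees, less where a joint would pass 70% of its speed; a pose out of reach is approached as far as the arm can. A call with a gripper value outside its range is refused whole. The fingers move at their own pace and stop on an object; the grip force is fixed at half the most. Time passes only in rows, so rows that repeat a pose let the fingers close. It gives the time, the measured TCP pose, the force, the opening and the grip force at its end, in the units of the state.
- r.sense(): the state, without advancing time (a new reading comes with each control period).
- vision.capture(name): name is "scene" or "top" or "wrist"; returns (picture, depth): 420x560x3 uint8, red, green, blue; 420x560 float32, m along the optical axis (not along the pixel's ray), 0 where there is no reading.
- vision.camera_model(name): a dict with "vertical_fov" (degrees; the focal length in pixels is half the picture's height over the tangent of half this angle, whatever the lens; pixels are square), "cx", "cy" (the principal point, pixels), "distortion" ([k1, k2, p1, p2, k3] as OpenCV has them; the pictures are not rectified), "extrinsics" (4x4, takes a point from camera to world coordinates); the wrist camera has in their place "mount" (4x4, takes a point from camera to tool coordinates, whose origin is the TCP and whose axes are the flange's). Camera axes: x right, y down, z forward; pixel columns grow to the right and rows downward; lengths in m; the calibration is good to about 2 mm. A picture is of the moment at which its call begins: read the wrist's pose just before it. camera_model takes no time and is no camera call.
- r.finish_job(): hands the job in; it is judged then, once.
Trained networks look in the newest picture that a camera, given by its name, has taken for a name from the list of things; names that differ only in an ending like _2 or _b are one class to them, and where a whole thing is asked for, a point or a joint stands for the part that bears it (a point fixed in the world has none). Each returns a list of dicts, best first, with "conf" (0 to 1); they miss things now and then, are a little off and sometimes report something else, mostly with a low value. They report only what shows in the picture. A call takes as long as a camera call.
- vision.find_in(camera, thing): "uv" ([column, row] in pixels, amid what is visible of it).
- vision.cut_out(camera, thing): "region" (420x560 bool, what is visible of it) and "uv" ([column, row] in pixels, amid what is visible of it).
The state is a dict: "time_s": time; "joints": joint angles; "joint_velocities": joint speeds; "effort": joint torques, N m; "tcp_pos": TCP position; "ee_rot": TCP orientation; "wrist_force": force on the tool from outside, world axes, zero at the start; "moment": the same for the moment, N m; "gripper_width": opening from 0.0 (shut) to 1.0 (fully open); "gripper_force": force on a finger pad.
Only numpy, scipy, OpenCV 4.12 (cv2) and the standard library are available. Lean on these libraries where they do the work, as an engineer would, in place of code of your own. Each camera call takes 0.05 s, during which the arm holds its last target. There are 200 camera calls.

## Working session

There is one attempt and no reset: what is moved stays moved. The work goes in short steps, Python scripts to look and compute and a shell command to move; the robot and the scene stay as the last step left them, time stands still between calls to the robot, and variables do not carry over. Pictures are saved under pics/ and viewed, at most 10 in all, crops included, and the job is handed in when it is done.

```bash
mkdir -p pics
cat > h.py <<'E'
import numpy as np, cv2
from station import r, vision
def K(m):
    f=210/np.tan(np.radians(m["vertical_fov"]/2)); return np.array([[f,0,m["cx"]],[0,f,m["cy"]],[0,0,1.]])
def ext(name):
    m=vision.camera_model(name)
    if "extrinsics" in m: return m,np.array(m["extrinsics"])
    s=r.sense(); T=np.eye(4); T[:3,:3]=s["ee_rot"]; T[:3,3]=s["tcp_pos"]; return m,T@np.array(m["mount"])
def world(m,E,uv,z):
    uv=np.asarray(uv,float).reshape(-1,1,2); d=np.asarray(z,float).reshape(-1,1)
    n=cv2.undistortPoints(uv,K(m),np.array(m["distortion"])).reshape(-1,2)
    P=np.c_[n*d,d]; return P@E[:3,:3].T+E[:3,3]
def project(m,E,P):
    Ei=np.linalg.inv(E); return cv2.projectPoints(np.asarray(P,float),cv2.Rodrigues(Ei[:3,:3])[0],Ei[:3,3],K(m),np.array(m["distortion"]))[0].reshape(-1,2)
def cloud(m,E,depth,mask):
    v,u=np.nonzero(mask&(depth>0)); return world(m,E,np.c_[u,v],depth[v,u])
E
python3 - <<'E'
from h import *
s=r.sense(); print({k:np.round(s[k],3) for k in s})
for c in ("top","scene"):
    m,E=ext(c); p,d=vision.capture(c); cv2.imwrite(f"pics/{c}.png",p[:,:,::-1]); np.save(c+"d.npy",d)
    print(c,np.round(E,3).tolist())
    for t in ("slab","balance","tab_fl","weight_200","weight_100","tweezers","weigh_boat","marker","reagent","tip_box","tube_rack"):
        for o in vision.cut_out(c,t)[:(4 if t=="tab_fl" else 1)]:
            C=cloud(m,E,d,o["region"])
            if len(C): print(t,round(o["conf"],2),np.round(o["uv"]),len(C),np.round(np.median(C,0),3),np.round(np.percentile(C,2,axis=0),3),np.round(np.percentile(C,98,axis=0),3))
            if t=="slab":
                np.save(c+"_slab.npy",C)
E
```

```text
{'time_s': np.float64(0.0), 'joints': array([ 8.1509e+01,  2.2092e+01,  3.7800e-01, -2.9000e-02, -6.8411e+01,
       -1.4815e+01]), 'joint_velocities': array([ 0.005, -0.   , -0.04 ,  0.005,  0.003, -0.022]), 'effort': array([-1.0000e-03, -3.9067e+01,  1.8741e+01,  4.2200e+00,  1.1000e-02,
       -0.0000e+00]), 'tcp_pos': array([0.247, 0.574, 0.404]), 'ee_rot': array([[ 0.918, -0.396, -0.001],
       [-0.396, -0.918, -0.002],
       [ 0.   ,  0.002, -1.   ]]), 'wrist_force': array([ 0.088, -1.087,  0.2  ]), 'moment': array([-0.016, -0.034,  0.004]), 'gripper_force': np.float64(0.0), 'gripper_width': np.float64(1.001)}
top [[0.001, -0.99, 0.14, 0.398], [-1.0, -0.003, -0.012, 0.071], [0.012, -0.14, -0.99, 1.267], [0.0, 0.0, 0.0, 1.0]]
slab 0.86 [291. 213.] 12188 [0.567 0.03  0.047] [ 0.464 -0.126  0.038] [0.68  0.181 0.097]
balance 0.63 [293. 214.] 5418 [0.568 0.03  0.087] [ 0.475 -0.044  0.078] [0.667 0.102 0.098]
tab_fl 0.49 [215. 189.] 172 [0.641 0.21  0.009] [0.62  0.198 0.003] [0.666 0.218 0.039]
tab_fl 0.47 [225. 257.] 202 [0.473 0.195 0.01 ] [0.451 0.183 0.001] [0.5   0.206 0.03
[... 1127 characters left out ...]
155  0.002] [ 0.7   -0.117  0.042]
weight_100 0.31 [178. 272.] 298 [ 0.68  -0.137  0.01 ] [ 0.647 -0.155  0.002] [ 0.7   -0.117  0.042]
tweezers 0.45 [300. 192.] 133 [0.39  0.128 0.006] [0.363 0.066 0.   ] [0.4   0.175 0.01 ]
weigh_boat 0.8 [192. 187.] 752 [ 0.389 -0.164  0.008] [ 0.357 -0.199  0.001] [ 0.438 -0.119  0.023]
marker 0.74 [112. 256.] 335 [ 0.639 -0.284  0.015] [ 0.565 -0.31   0.006] [ 0.685 -0.264  0.02 ]
reagent 0.79 [331. 294.] 2108 [0.772 0.155 0.089] [0.743 0.128 0.007] [0.784 0.186 0.146]
tip_box 0.73 [229. 305.] 4197 [ 0.789 -0.022  0.07 ] [ 0.725 -0.079  0.007] [0.811 0.036 0.072]
tube_rack 0.74 [331. 296.] 2171 [0.771 0.155 0.088] [0.727 0.128 0.004] [0.784 0.187 0.146]
```

Run:
```python
from h import *
m,E=ext("top"); d=np.load("topd.npy"); 
C=np.load("top_slab.npy"); S=C[np.abs(C[:,2]-np.median(C[C[:,2]<0.06,2]))<0.012]
print(len(S),np.median(S[:,2]))
rc=cv2.minAreaRect(S[:,:2].astype(np.float32)); print(rc)
# bench plane z check
v,u=np.mgrid[330:400,200:400]; print("bench z",np.median(world(m,E,np.c_[u.ravel(),v.ravel()],d[v,u].ravel())[:,2]))
# robust rect fit: 2..98 percentiles bands over yaw
best=None
for a in np.radians(np.arange(-12,12,.25)):
    R=np.array([[np.cos(a),np.sin(a)],[-np.sin(a),np.cos(a)]]); q=S[:,:2]@R.T
    lo,hi=np.percentile(q,.5,axis=0),np.percentile(q,99.5,axis=0); ar=np.prod(hi-lo)
    if best is None or ar<best[0]: best=(ar,np.degrees(a),hi-lo,R.T@((lo+hi)/2))
print(best)
a=np.radians(best[1]); c=best[3]; R=np.array([[np.cos(a),-np.sin(a)],[np.sin(a),np.cos(a)]])
p=cv2.imread("pics/top.png")
pts={}
for n,sx,sy in (("fl",-1,1),("fr",-1,-1),("bl",1,1),("br",1,-1)):
    for k,l in (("c",[sx*85,sy*138,43]),("t",[sx*85,sy*182,22]),("k",[sx*110,sy*160,43])):
        P=np.r_[c+R@np.array(l[:2])/1e3,l[2]/1e3]; pts[n+k]=P
        if k!="k": print(n,k,np.round(P,3))
        uv=project(m,E,P)[0]; cv2.circle(p,tuple(np.int32(uv)),1,(0,0,255),-1)
cv2.imwrite("pics/top2.png",cv2.resize(p[100:340,120:460],None,fx=2.3,fy=2.3,interpolation=cv2.INTER_CUBIC))
```

```text
6511 0.04343768282435345
((0.5742799639701843, 0.02824707329273224), (0.22042295336723328, 0.3208243250846863), 5.124092102050781)
bench z 0.0007754094530557643
(np.float64(0.0691939654366637), np.float64(5.25), array([0.21750818, 0.31812121]), array([0.57324986, 0.02829473]))
fl c [0.476 0.158 0.043]
fl t [0.472 0.202 0.022]
fr c [ 0.501 -0.117  0.043]
fr t [ 0.505 -0.161  0.022]
bl c [0.645 0.173 0.043]
bl t [0.641 0.217 0.022]
br c [ 0.671 -0.101  0.043]
br t [ 0.675 -0.145  0.022]
```

View pics/top2.png

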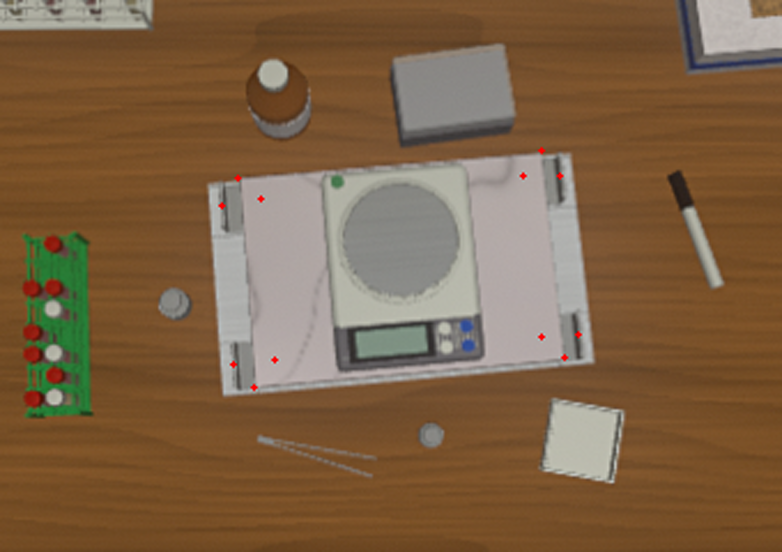

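View pics/scene.png

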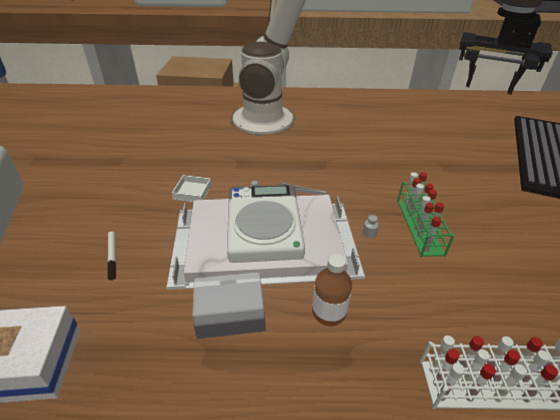

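Overlay agrees with the pictures: slab corners, for instance, at crop (238,178), (541,151), (254,387), (564,357) and the tabs beside them. I'll probe with closed fingers, starting with fl.

```bash
python3 -m creep '[[-1,240,186,0,0,0,-28.6],[-1,240,186,0,0,0,-28.6],[-1,240,186,0,0,0,-28.6],[-1,240,186,0,0,0,-28.6],[-1,240,186,0,0,0,-28.6],[-1,240,186,0,0,0,-28.6],[-1,240,186,0,0,0,-28.6],[-1,240,186,0,0,0,-28.6]]'
cat > go.py <<'E'
import sys; from h import *
# usage: go.py localx localy tipz yaw_rel_slab ; mm / degrees
lx,ly,z,yr=map(float,sys.argv[1:5]); a=np.radians(5.2); c=np.array([.5737,.0283])
R=np.array([[np.cos(a),-np.sin(a)],[np.sin(a),np.cos(a)]])
s=r.sense(); T=np.array(s["ee_rot"]); p=np.array(s["tcp_pos"]); tip=p+T[:,2]*r.nose_length
P=np.r_[c+R@[lx/1e3,ly/1e3],z/1e3]
yaw=a+np.radians(yr); G=np.array([[np.cos(yaw),np.sin(yaw),0],[np.sin(yaw),-np.cos(yaw),0],[0,0,-1]]).reshape(3,3)
rv=np.degrees(cv2.Rodrigues(T.T@G)[0].ravel())
print("t",round(s["time_s"],2),"tip local",np.round(R.T@(tip[:2]-c)*1e3,1),"z",round(tip[2]*1e3,1),"F",np.round(s["wrist_force"],1),"w",round(float(s["gripper_width"]),2))
print("shift",np.round(T.T@(P-np.array([0,0,-1])*r.nose_length-p)*1e3,1),"turn",np.round(rv,1))
E
python3 go.py -85 138 60 0
```

```text
time_s: 1.87
tcp_pos: [0.3952, 0.3041, 0.4051]
ee_rot: [[0.996, 0.088, -0.0], [0.088, -0.996, -0.001], [-0.0, 0.001, -1.0]]
wrist_force: [-0.9, 0.7, -0.6]
gripper_width: 0.477
gripper_force: 0.0
t 1.87 tip local [-152.8  290.8] z 222.9 F [-0.9  0.7 -0.6] w 0.48
shift [ 68.2 152.6 163. ] turn [ 0.   0.  -0.1]
```

```bash
python3 -m creep '[[-1,68,153,0,0,0,0],[-1,68,153,0,0,0,0],[-1,68,153,0,0,0,0],[-1,68,153,0,0,0,0],[-1,68,153,40,0,0,0],[-1,68,153,80,0,0,0],[-1,68,153,120,0,0,0],[-1,68,153,160,0,0,0]]'
python3 -m creep '[[-1,0,0,0,0,0,0],[-1,0,0,0,0,0,0],[-1,0,0,0,0,0,0]]' >/dev/null
python3 go.py -85 138 43 0
```

```text
time_s: 2.53
tcp_pos: [0.476, 0.1617, 0.2439]
ee_rot: [[0.996, 0.091, 0.002], [0.091, -0.996, 0.001], [0.002, -0.001, -1.0]]
wrist_force: [0.8, 0.6, -0.2]
gripper_width: 0.007
gripper_force: 0.0
t 2.78 tip local [-83.5 143.1] z 64.5 F [-0.6  1.1  0. ] w 0.0
shift [-1.   5.  21.5] turn [-0.1 -0.2  0.2]
```

```bash
for i in 1; do python3 -m creep '[[-1,0,5,15,0,0,0],[-1,0,5,18,0,0,0],[-1,0,5,21,0,0,0],[-1,0,5,22.5,0,0,0],[-1,0,5,22.5,0,0,0]]' | grep -E "tcp_pos|force"; python3 -m creep '[[-1,0,0,1,0,0,0],[-1,0,0,2,0,0,0],[-1,0,0,2,0,0,0]]'| grep -E "tcp_pos|force"; done
```

```text
tcp_pos: [0.477, 0.1578, 0.2256]
wrist_force: [-3.6, -0.8, 11.2]
gripper_force: 5.6
tcp_pos: [0.4769, 0.1579, 0.2255]
wrist_force: [-7.5, -1.7, 24.5]
gripper_force: 12.4
```

```bash
python3 -m creep '[[-1,0,0,-40,0,0,0],[-1,0,0,-80,0,0,0],[-1,0,0,-88,0,0,0],[-1,0,40,-88,0,0,0],[-1,0,80,-88,0,0,0],[-1,0,120,-88,0,0,0],[-1,0,160,-88,0,0,0],[-1,0,200,-88,0,0,0]]' >/dev/null
python3 -m creep '[[-1,0,40,0,0,0,0],[-1,0,76,0,0,0,0],[-1,0,76,30,0,0,0],[-1,0,76,60,0,0,0],[-1,0,76,60,0,0,0]]' | grep force; python3 go.py -85 -138 44 0
```

```text
wrist_force: [-0.8, -0.2, 0.1]
gripper_force: 0.0
t 4.53 tip local [ -88.2 -139.2] z 62.8 F [-0.8 -0.2  0.1] w 0.01
shift [ 1.9 -1.4 18.8] turn [-0.1  0.4 -0.1]
```

```bash
python3 -m creep '[[-1,2,0,15,0,0,0],[-1,2,0,18,0,0,0],[-1,2,0,20,0,0,0],[-1,2,0,21,0,0,0],[-1,2,0,21,0,0,0]]' | grep -E "tcp_pos|force"; python3 go.py -85 -138 44 0
```

```text
tcp_pos: [0.5042, -0.1171, 0.2285]
wrist_force: [0.4, -0.2, 0.3]
gripper_force: 0.0
t 4.95 tip local [ -82.  -138.5] z 46.3 F [ 0.4 -0.2  0.3] w 0.01
shift [-2.6 -0.5  2.3] turn [ 0.  -0.1  0.1]
```

```bash
for k in 1; do python3 -m creep '[[-1,0,0,1.5,0,0,0],[-1,0,0,3,0,0,0],[-1,0,0,3,0,0,0]]' | grep -E "tcp_pos|wrist_f"; python3 -m creep '[[-1,0,0,1,0,0,0],[-1,0,0,2,0,0,0],[-1,0,0,2,0,0,0]]' | grep -E "tcp_pos|wrist_f";  python3 -m creep '[[-1,0,0,1,0,0,0],[-1,0,0,2,0,0,0],[-1,0,0,2,0,0,0]]' | grep -E "tcp_pos|wrist_f"; done
```

```text
tcp_pos: [0.5041, -0.1174, 0.2248]
wrist_force: [-0.1, 0.8, 2.9]
tcp_pos: [0.504, -0.1175, 0.2229]
wrist_force: [-2.4, 0.6, 7.2]
tcp_pos: [0.5039, -0.1176, 0.2215]
wrist_force: [-3.3, 0.0, 10.9]
```

```bash
python3 -m creep '[[-1,0,0,1,0,0,0],[-1,0,0,1,0,0,0],[-1,0,0,1,0,0,0]]' | grep -E "tcp_pos|wrist_f"
python3 - <<'E'
from h import *
m,E=ext("scene"); p,d=vision.capture("scene"); o=vision.cut_out("scene","slab")[0]; C=cloud(m,E,d,o["region"])
C=C[(C[:,2]>.03)&(C[:,2]<.055)]
for _ in range(5):
    A=np.c_[C[:,:2],np.ones(len(C))]; k=np.linalg.lstsq(A,C[:,2],rcond=None)[0]; C=C[np.abs(A@k-C[:,2])<.003]
print(k,len(C),np.hypot(*k[:2]))
E
```

```text
tcp_pos: [0.5038, -0.1176, 0.2213]
wrist_force: [-4.5, 1.7, 16.1]
[0.02235365 0.0175323  0.02991623] 5463 0.028408931414271563
```

```bash
python3 -m creep '[[-1,0,0,-2,0,0,0],[-1,0,0,-5,0,0,0],[-1,0,0,-30,0,0,0],[-1,0,0,-60,0,0,0],[-1,0,40,-60,0,0,0],[-1,0,80,-60,0,0,0],[-1,0,80,-60,0,0,0]]' >/dev/null;python3 go.py -85 -220 80 90; python3 go.py -85 -220 80 -90; python3 -c "
from h import *; print(r.sense()['joints'])"
```

```text
t 6.63 tip local [ -82.4 -223.3] z 97.5 F [ 0.1 -0.2 -0.8] w 0.0
shift [-2.4 -3.1 17.4] turn [  0.1  -0.  -90.2]
t 6.63 tip local [ -82.4 -223.3] z 97.5 F [ 0.1 -0.2 -0.8] w 0.0
shift [-2.4 -3.1 17.4] turn [-0.  -0.1 89.8]
[-4.57397441e+00  2.19257236e+01 -1.98247803e+01  7.04957379e-02
 -4.81346418e+01  9.95601042e+01]
```

```bash
python3 -m creep '[[-1,-2,0,0,0,0,52],[-1,-2,0,0,0,0,52],[-1,-2,0,0,0,0,52],[-1,-2,0,0,0,0,52],[-1,-2,0,0,0,0,52],[-1,-2,0,0,0,0,52],[-1,-2,0,0,0,0,52],[-1,-2,0,0,0,0,52]]' >/dev/null
python3 -m creep '[[-1,0,0,0,0,0,37.8],[-1,0,0,0,0,0,37.8],[-1,0,0,0,0,0,37.8],[-1,0,0,0,0,0,37.8],[-1,0,0,0,0,0,37.8],[-1,0,0,0,0,0,37.8],[-1,0,0,0,0,0,37.8]]' >/dev/null
python3 go.py -85 -215 18 -90
python3 - <<'E'
from h import *
p,d=vision.capture("wrist"); cv2.imwrite("pics/w1.png",p[:,:,::-1]); m,E=ext("wrist")
o=vision.cut_out("wrist","tab_fr")
a=np.radians(5.2); R=np.array([[np.cos(a),-np.sin(a)],[np.sin(a),np.cos(a)]])
for q in o[:3]:
    C=cloud(m,E,d,q["region"]); L=(C[:,:2]-[.5737,.0283])@R*1e3; H=C[:,2]>.025; print(q["conf"],q["uv"],np.percentile(L,[2,50,98],axis=0).round(1).tolist(),np.percentile(L[H],[2,50,98],axis=0).round(1).tolist(),C[:,2].max())
E
```

```text
t 7.88 tip local [ -85.1 -218.7] z 96.5 F [-0.3 -0.1  1.3] w 0.01
shift [-3.7 -0.  78.5] turn [0.1 0.  0.2]Traceback (most recent call last):
  File "<stdin>", line 6, in <module>
    return _quantile_unchecked(
        a, q, axis, out, overwrite_input, method, keepdims, weights)
    return _ureduce(a,
                    func=_quantile_ureduce_func,
    ...<5 lines>...
                    overwrite_input=overwrite_input,
                    method=method)
    r = func(a, **kwargs)
    result = _quantile(arr,
                       quantiles=q,
    ...<2 lines>...
                       out=out,
                       weights=wgt)
    slices_having_nans = np.isnan(arr[-1, ...])
                                  ~~~^^^^^^^^^
IndexError: index -1 is out of bounds for axis 0 with size 0
```

View pics/w1.png

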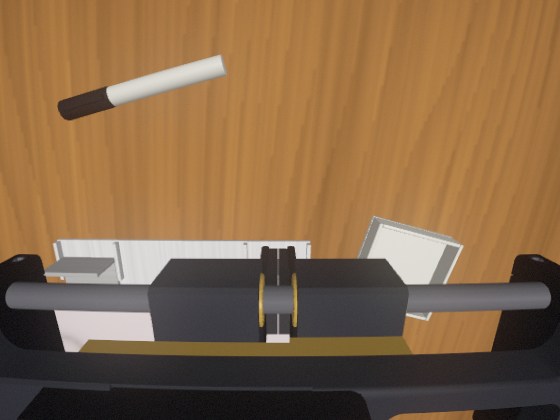

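The wrist view shows the marker (140,85) and boat (415,265) clear, with the fr tab hidden behind the fingers (~(280,270)). I'll descend outside the tab and push inward.

```bash
python3 -m creep '[[-1,0,0,35,0,0,0],[-1,0,0,60,0,0,0],[-1,0,0,77,0,0,0],[-1,0,0,77,0,0,0],[-1,-10,0,77,0,0,0],[-1,-20,0,77,0,0,0],[-1,-23,0,77,0,0,0],[-1,-23,0,77,0,0,0]]' |grep wrist_f
python3 go.py -85 -191 20 -90
python3 -m creep '[[-1,-2,0,0,0,0,0],[-1,-4,0,0,0,0,0],[-1,-6,0,0,0,0,0],[-1,-6,0,0,0,0,0]]' |grep wrist_f
python3 go.py -85 -171 20 -90
```

```text
wrist_force: [-0.2, 0.3, -0.3]
t 8.65 tip local [ -83.8 -194.8] z 21.5 F [-0.2  0.3 -0.3] w 0.01
shift [-3.7  0.7  1.5] turn [-0.2 -0.   0.4]
wrist_force: [0.3, -2.1, 1.7]
t 8.98 tip local [ -84.3 -190.2] z 20.7 F [ 0.3 -2.1  1.7] w 0.0
shift [-19.    0.4   0.7] turn [-0.1 -0.   0.3]
```

```bash
python3 -m creep '[[-1,-2,0,0,0,0,0],[-1,-4,0,0,0,0,0],[-1,-6,0,0,0,0,0],[-1,-8,0,0,0,0,0],[-1,-10,0,0,0,0,0],[-1,-11,0,0,0,0,0],[-1,-12,0,0,0,0,0],[-1,-12,0,0,0,0,0]]' |grep wrist_f
python3 go.py -85 -171 20 -90
python3 -m creep '[[-1,-1,0,0,0,0,0],[-1,-2,0,0,0,0,0],[-1,-3,0,0,0,0,0],[-1,-4,0,0,0,0,0],[-1,-5,0,0,0,0,0],[-1,-5,0,0,0,0,0]]' |grep wrist_f
python3 go.py -85 -171 20 -90
```

```text
wrist_force: [1.1, -3.2, 2.3]
t 9.65 tip local [ -84.5 -177.6] z 20.1 F [ 1.1 -3.2  2.3] w 0.0
shift [-6.6  0.3  0.1] turn [-0.   0.   0.3]
wrist_force: [2.2, -5.1, 2.5]
t 10.15 tip local [ -84.5 -172.9] z 20.1 F [ 2.2 -5.1  2.5] w 0.01
shift [-1.8  0.3  0.1] turn [-0.  -0.   0.3]
```

```bash
python3 -m creep '[[-1,-1,0,0,0,0,0],[-1,-2,0,0,0,0,0],[-1,-2,0,0,0,0,0]]' |grep wrist_f
python3 go.py -85 -171 20 -90
python3 -m creep '[[-1,-1,0,0,0,0,0],[-1,-1.5,0,0,0,0,0],[-1,-1.5,0,0,0,0,0]]' |grep wrist_f
python3 go.py -85 -171 20 -90
```

```text
wrist_force: [3.4, -13.5, -0.9]
t 10.4 tip local [ -84.5 -172.6] z 20.1 F [  3.4 -13.5  -0.9] w 0.01
shift [-1.2  0.4  0.1] turn [-0.  -0.1  0.3]
wrist_force: [3.5, -20.6, -3.2]
t 10.65 tip local [ -84.5 -172.3] z 20.2 F [  3.5 -20.6  -3.2] w 0.01
shift [-0.7  0.4  0.2] turn [-0.  -0.2  0.3]
```

```bash
python3 -m creep '[[-1,10,0,0,0,0,0],[-1,30,0,0,0,0,0],[-1,30,0,-30,0,0,0],[-1,30,0,-50,0,0,0],[-1,30,0,-50,0,0,0],[-1,30,0,-50,0,0,0]]' |grep wrist_f
python3 go.py -85 -138 50 -90
python3 - <<'E'
from h import *
a=np.radians(5.2); R=np.array([[np.cos(a),-np.sin(a)],[np.sin(a),np.cos(a)]])
p,d=vision.capture("scene"); cv2.imwrite("pics/s2.png",cv2.resize(p[130:330,80:420,::-1],None,fx=2.3,fy=2.3,interpolation=cv2.INTER_CUBIC)); m,E=ext("scene")
for q in vision.cut_out("scene","tab_fr"):
    C=cloud(m,E,d,q["region"]); L=(C[:,:2]-[.5737,.0283])@R*1e3; print(q["conf"],q["uv"],np.percentile(L,[2,50,98],axis=0).round(1).tolist())
E
```

```text
wrist_force: [-0.8, -0.5, -0.4]
t 11.15 tip local [ -85.7 -198.5] z 70.1 F [-0.8 -0.5 -0.4] w 0.0
shift [-60.8  -0.8  20.2] turn [0.1 0.1 0.2]
```

View pics/s2.png

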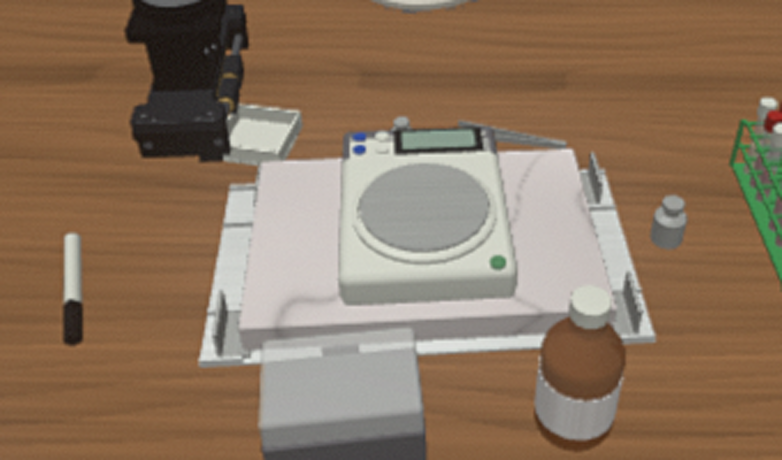

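The fr tab is now against the slab edge (~(250,185)); the other three tabs, at (220,320), (595,178) and (632,300), still stand out. Pressing corner fr again.

```bash
python3 -m creep '[[-1,-40,0,0,0,0,0],[-1,-61,0,0,0,0,0],[-1,-61,0,0,0,0,0],[-1,-61,0,15,0,0,0],[-1,-61,0,20,0,0,0],[-1,-61,0,23,0,0,0],[-1,-61,0,25,0,0,0],[-1,-61,0,25,0,0,0]]' |grep wrist_f
python3 go.py -85 -138 43 -90
python3 -m creep '[[-1,0,0,1,0,0,0],[-1,0,0,2,0,0,0],[-1,0,0,2.5,0,0,0],[-1,0,0,2.5,0,0,0],[-1,0,0,2.5,0,0,0]]' |grep wrist_f
python3 go.py -85 -138 43 -90
```

```text
wrist_force: [0.5, -0.1, 0.1]
t 11.92 tip local [ -85.6 -138.6] z 44.4 F [ 0.5 -0.1  0.1] w 0.01
shift [-0.6 -0.3  1.4] turn [0.1 0.  0.3]
wrist_force: [-0.0, -1.4, 3.2]
t 12.33 tip local [ -84.9 -138.6] z 43.0 F [-0.  -1.4  3.2] w 0.0
shift [-0.5 -0.  -0. ] turn [-0.  -0.   0.3]
```

```bash
python3 -m creep '[[-1,0,0,1,0,0,0],[-1,0,0,1.5,0,0,0],[-1,0,0,2,0,0,0],[-1,0,0,2,0,0,0],[-1,0,0,2,0,0,0],[-1,0,0,2,0,0,0]]' |grep wrist_f
python3 go.py -85 -138 43 -90
```

```text
wrist_force: [-4.5, 1.3, 15.0]
t 12.83 tip local [ -84.9 -138.6] z 42.7 F [-4.5  1.3 15. ] w 0.0
shift [-0.5 -0.  -0.3] turn [-0.  -0.   0.3]
```

Firm: 15 N gives about 0.3 mm, where before it gave 4 mm. Withdrawing.

```bash
python3 -m creep '[[-1,0,0,-3,0,0,0],[-1,0,0,-30,0,0,0],[-1,0,0,-70,0,0,0],[-1,0,0,-110,0,0,0],[-1,40,0,-130,0,0,0],[-1,80,0,-130,0,0,0],[-1,120,0,-130,0,0,0],[-1,120,0,-130,0,0,0]]' |grep wrist_f
python3 -m creep '[[-1,60,0,0,0,0,0],[-1,60,0,0,0,0,0],[-1,60,0,0,0,0,0],[-1,60,0,0,0,0,0]]' |grep wrist_f
python3 - <<'E'
from h import *
p,d=vision.capture("top"); cv2.imwrite("pics/t3.png",cv2.resize(p[100:340,120:460,::-1],None,fx=2.3,fy=2.3,interpolation=cv2.INTER_CUBIC))
m,E=ext("top"); o=vision.cut_out("top","slab")[0]; C=cloud(m,E,d,o["region"])
C=C[(C[:,2]>.03)&(C[:,2]<.055)]
for _ in range(5):
    A=np.c_[C[:,:2],np.ones(len(C))]; k=np.linalg.lstsq(A,C[:,2],rcond=None)[0]; C=C[np.abs(A@k-C[:,2])<.003]
print(k,len(C))
E
```

```text
wrist_force: [-0.0, 0.7, -0.9]
wrist_force: [-0.3, 0.2, -0.3]
[-0.00152269 -0.00092066  0.0443096 ] 4946
```

View pics/t3.png

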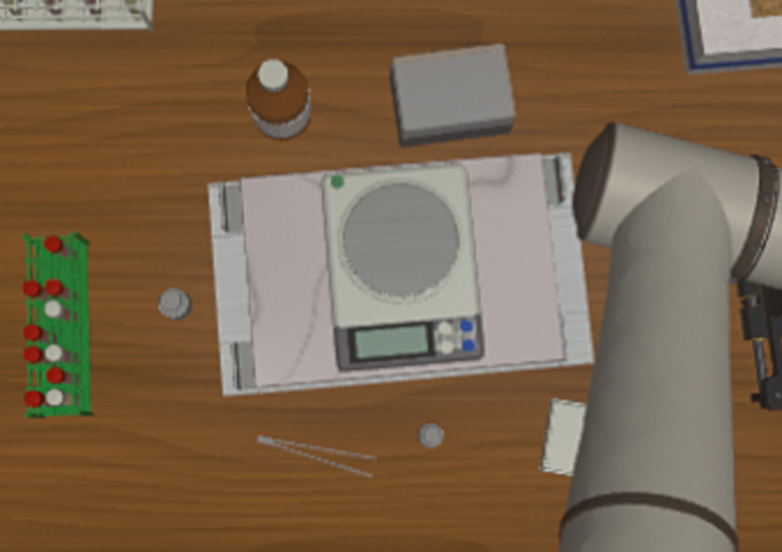

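The fr tab is flush at (565,335), the other three are still out, the slab is level and the bystanders have not moved.

```bash
python3 -c "
from station import r
print(r.finish_job())"
```

```text
the job is handed in; nothing more can be done
None
```

Job handed in (no verdict came back): corner_fr was the loose one; after its shim was pressed home it gave only about 0.3 mm under 15 N, the other three shims were left out, and nothing else was seen to move.

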